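# Hold a sprung seal cover down for the fitter

### The job

Pull the white nylon press rod with the blue handle out of the tool block, stand its foot in the orange dish of the aluminium cover, and press the cover straight down until the black pointer stands in the green band of the gauge, never down to the bottom of the spring. Finish while still gripping the upright rod and holding the cover steadily in the green band, so that a colleague can fit the retaining ring. Leave the brass drift, the steel ring, the bottle and the tray where they are.

Things in the scene. Friction and masses are not known exactly. Their poses are not given: they have to be found in the camera images.
- press_rod: White nylon press rod, blue square handle, 175 mm long, about 0.12 kg, standing loose in a socket of the tool block. Origin at the centre of its foot (lower end), z up. Round shaft 22 mm in diameter from 0 to 105 mm, 30 mm collar at its top; handle 24 x 24 mm, faces square to the rod's x and y, from 105 to 175 mm. Foot starts 10 mm above the table (70 mm deep), handle top at 185 mm.
- press_rod_foot (a point): Centre of the flat end (foot) of the press rod, 22 mm in diameter
- press_rod_grip (a point): Point on the axis of the press rod 147 mm above its foot, a good height to grip the blue handle
- brass_drift: Brass drift with a black handle, same shape and size as the press rod, in the other socket, its top 185 mm above the table: the wrong tool, to be left alone. Origin at its foot.
- holder: Black tool block, fixed, 75 x 165 x 80 mm high, origin at the centre of its underside. Two sockets 25 mm in diameter, 70 mm deep, at y = -45 and +45 mm in its frame. Either tool may be in either socket.
- fixture: Press fixture, fixed: blue base plate 150 x 150 x 12 mm with an upright steel housing (tube 124 mm outside, 100 mm bore), rim 72 mm above the table. Origin at the centre of the underside. On its +x side a white gauge plate (60 mm wide, top 78 mm above the table) faces +x, with a green band 38 to 44 mm above the table and a red zone below it.
- cover: Aluminium cover disc, loose, 94 mm in diameter, 16 mm thick, about 0.3 kg, lying on the sprung seat in the bore of the housing with its top 11 mm above the rim. Origin at the centre of its underside, z up. A collar (42 mm outside, 34 mm inside, 8 mm high) stands on the middle of its top and surrounds the orange dish.
- cover_dish (a point): Centre of the floor of the orange dish (34 mm wide, 8 mm deep) on the cover, 83 mm above the table at the start: the foot of the press rod goes here
- seat (a joint): How far the sprung seat under the cover is pressed down (m): 0 at the start, 0.022 at the bottom. The black pointer goes down with it, from 52 mm above the table, and is in the green band from 0.008 to 0.014 (at 0.011 the cover's flat top is level with the housing rim). Yields at a push of about 2 N, then 0.7 N per mm; mid-band takes about 10 N. Springs back when let go.
- seal_ring: Loose steel seal ring lying on the table, 100 mm outside, 80 mm inside, 22 mm high; leave alone. Origin at the centre of its underside.
- oil_bottle: Yellow bottle with a black cap, 56 mm in diameter, 130 mm high, standing on the table; leave alone. Origin at the centre of its underside.
- screw_tray: Yellow open tray, 100 x 140 x 45 mm high; leave alone. Origin at the centre of its underside.
Things that resemble listed ones, but are neither listed nor needed, are in the scene too. Leave any pink look-alike of the press_rod alone.

How it is judged (in metres and radians):
On the way, in this order (a step that is already met when the one before it is completed fails the run):
1. the press rod is drawn right out of the tool block, held in the fingers (height (world z) of press_rod_foot above 0.085 m and contact force between the fingers and press_rod above 1 N), for 0.2 s.
2. the held press rod, upright in the dish, presses the cover down into the green band and keeps it there (value of joint seat between 0.008 and 0.014 m and contact force between press_rod and cover between 3 and 20 N and horizontal distance between press_rod_foot and cover_dish below 0.012 m and angle between press_rod's own z axis and vertical below 0.2 rad and angle between cover's own z axis and vertical below 0.12 rad and contact force between the fingers and press_rod above 2 N and contact force between each of the arm, the fingers and cover below 0.5 N), for 0.4 s.
At the end, for the whole second after the job is handed in: Ends holding: fingers grip the upright press rod (within 0.2 rad), its foot within 12 mm of the dish centre pressing with 3 to 20 N; seat at rest 8 to 14 mm down (green band), cover level within 0.12 rad and not touched by the robot (all of step 2 and velocity of joint seat between -0.005 and 0.005 m/s and linear speed of press_rod below 0.01 m/s); the arm keeps its last pose, push and grip.
It fails at once if the cover is pushed down almost to the bottom of the spring (over 19 mm) (value of joint seat above 0.019 m).
It fails at once if the brass drift is moved (over 25 mm) (distance of brass_drift from where it was at the start of the episode above 0.025 m).
It fails at once if the steel ring is pushed or knocked over (distance of seal_ring from where it was at the start of the episode above 0.02 m or angle between seal_ring's own z axis and vertical above 0.4 rad).
It fails at once if the bottle is pushed or knocked over (distance of oil_bottle from where it was at the start of the episode above 0.02 m or angle between oil_bottle's own z axis and vertical above 0.4 rad).
It fails at once if the tray is pushed or knocked over (distance of screw_tray from where it was at the start of the episode above 0.02 m or angle between screw_tray's own z axis and vertical above 0.4 rad).
It also fails if it takes over 59 s, if anything falls off the work surface, if the arm or the gripper's body presses on something with over 40 N, if the wrist force passes 120 N, or if a joint passes its speed limit or range.

### The arm

A 6-joint arm with a two-finger parallel gripper is mounted at the origin on the work surface. World frame = base frame: x ahead of the robot, y to its left, z up, the work surface at z = 0. Lengths are in m, angles in degrees, forces in N, time in s.
With the tool pointing down it reaches from about 0.3 to 0.875 m from the base axis. Payload 6.4 kg.
Tool frame: the origin (TCP) lies between the finger pads; the fingertips stand 22 mm ahead of it and the grasp point (between the pads) lies 3 mm ahead of it; z points along the fingers, y is the direction in which the jaws open and shut (so a half turn about z gives the same grasp; the last joint's range is limited). The gripper opens to 88 mm and grips with 3 to 60 N. Pads are 18 mm wide; open, the fingers measure 123 mm over their backs; the gripper's body (75 mm by 187 mm) begins 45 mm behind the grasp point.
Start: joints at [-86.706, 10.359, 92.074, -0, 77.567, -11.82], TCP at [0.15, -0.555, 0.261] pointing down, gripper open.
Joint ranges: [-171.53, 171.53], [-51.25, 118.39], [17.06, 147.69], [-65.23, 245.23], [0, 150.52], [-178.68, 178.68]. Speed limits (degrees/s): [147.25, 147.25, 172.46, 180, 180, 180].

### API

Orientations are given as a 3x3 rotation matrix whose columns are the frame's x, y, z axes.
In Python, from cell import ctrl, optics gives the robot as it stands.
- The arm moves only by the tool drive_tool, never from a script. Its argument "rows" is a list of rows, each an object of numbers: "dx", "dy", "dz": the shift along the tool's x, y, z in m; "rx", "ry", "rz": the turn, a rotation vector about the tool's x, y, z in rad. A call has 1 to 20 rows; each row shifts and turns the commanded pose from where the row before left it, along the tool's axes as they then stand; what a row does not reach is not made up. A row lasts 1/10 s, in which the tool goes at most 50 mm and 8.59 degrees, less where a joint would pass 70% of its speed; a pose out of reach is approached as far as the arm can. A call is refused whole if a number of a shift passes 0.05 or a number of a turn 0.15, either way. A call with a gripper value outside its range is refused whole. "fingers" is the opening, from 0 (shut) to 1 (fully open), set as the call begins (left out, the last holds). The fingers move at their own pace and stop on an object; "grip_force" is the grip in N (left out, the last holds). Time passes only in rows, so rows that do not move let the fingers close. It gives the time, the measured TCP pose, the force and the opening at its end, in the units of the state.
- ctrl.observe(): the state, without advancing time (a new reading comes with each control period).
- optics.get_image(name): name is "side" or "top" or "wrist"; returns the picture (480x640x3 uint8, red, green, blue); there is no depth.
- optics.calibration(name): a dict with "mtx" (3x3 intrinsics, pixels), "k1" (the pictures are not rectified: a ray, as slopes to the right and down, at radius r is drawn at 1 + k1 r^2 times it, then the intrinsics apply), "xyz" and "rotation" of the camera in the world. Camera axes: x right, y down, z forward; pixel columns grow to the right and rows downward; lengths in m; the calibration is good to about 2 mm. A picture is of the moment at which its call begins: read the wrist's pose just before it. calibration takes no time and is no camera call; for the wrist camera it gives the pose at the moment of the call.
- ctrl.job_done(): hands the job in, once; it reports no verdict.
The state is a dict: "t": time; "q": joint angles; "joint_vel": joint speeds; "tau": joint torques, N m; "tool_pos": TCP position; "orientation": TCP orientation; "wrist_force": force on the tool from outside, world axes, zero at the start; "moment": the same for the moment, N m; "opening": opening from 0.0 (shut) to 1.0 (fully open).
Only numpy, scipy, OpenCV 4.12 (cv2) and the standard library are available. Lean on these libraries where they do the work, as an engineer would, in place of code of your own. Each camera call takes 0.05 s, during which the arm holds its last target. There are 200 camera calls.

## Working session

There is one attempt and no reset: what is moved stays moved. The work goes in short steps, Python scripts to look and compute and a tool call to move; the robot and the scene stay as the last step left them, time stands still between calls to the robot, and variables do not carry over. Pictures are saved under pics/ and viewed, about 8 in all and at most 12, crops included, and the job is handed in when it is done.

Besides the shell and the picture viewer there is one more tool, called after "Call:" as a command line: name --argument value ..., lists and objects as JSON in quotes. drive_tool: Moves the arm, as the interface text tells. Its arguments: {"type":"object","properties":{"rows":{"type":"array"},"fingers":{"type":"number"},"grip_force":{"type":"number"}},"required":["rows"]}

```bash
mkdir -p pics; cat > h.py <<'E'
import numpy as np, cv2
from cell import ctrl, optics
def snap(n,f):
    c=optics.calibration(n); im=optics.get_image(n)
    cv2.imwrite(f'pics/{f}.png',cv2.cvtColor(im,cv2.COLOR_RGB2BGR)); np.save(f'pics/{f}.npy',c,allow_pickle=True)
def ray(f,u,v):
    c=np.load(f'pics/{f}.npy',allow_pickle=True).item()
    M=np.array(c['mtx'],float);k=c['k1']
    p=np.linalg.inv(M)@[u,v,1]; d=p[:2]; s=d.copy()
    for _ in range(30): s=d/(1+k*(s@s))
    return np.array(c['xyz'],float), np.array(c['rotation'],float)@[s[0],s[1],1]
def atz(f,u,v,z):
    o,d=ray(f,u,v); return o+d*(z-o[2])/d[2]
def proj(f,X):
    c=np.load(f'pics/{f}.npy',allow_pickle=True).item()
    p=np.array(c['rotation']).T@(np.array(X)-np.array(c['xyz'])); s=p[:2]/p[2]; s=s*(1+c['k1']*(s@s))
    return (np.array(c['mtx'])@[s[0],s[1],1])[:2]
E
python3 - <<'E'
from h import *
for n in('top','side'): snap(n,n+'0'); print(optics.calibration(n))
print(ctrl.observe())
E
```

```text
{'mtx': array([[616.6147256 ,   0.        , 314.22984578],
       [  0.        , 616.6147256 , 244.38155297],
       [  0.        ,   0.        ,   1.        ]]), 'k1': -0.08722915213864647, 'xyz': array([0.29247293, 0.03845439, 1.74589865]), 'rotation': array([[ 0.01336994, -0.99008877,  0.13980514],
       [-0.99988594, -0.01422055, -0.00508702],
       [ 0.00702471, -0.13972118, -0.99016597]])}
{'mtx': array([[525.26198663,   0.        , 320.63209513],
       [  0.        , 525.26198663, 237.71511773],
       [  0.        ,   0.        ,   1.        ]]), 'k1': -0.08031690008315423, 'xyz': array([0.19280144, 1.02064084, 0.9986513 ]), 'rotation': array([[-0.94964297, -0.18784746,  0.25078191],
       [-0.31261764,  0.62211287, -0.71780623],
       [-0.02117658, -0.76005849, -0.64950954]])}
{'t': 0.1, 'q': array([-8.67069022e+01,  1.03948596e+01,  9.21242667e+01, -7.95203065e-04,
        7.75678587e+01, -1.18198744e+01]), 'joint_vel': array([ 0.01766968, -0.00970178, -0.20483513,  0.01765333, -0.05594537,
        0.05883719]), 'tau': array([ 3.86739102e-04, -4.34817731e+01, -3.42697263e+01,  7.04043615e-02,
        3.40295385e-02, -3.65319943e-05]), 'tool_pos': array([ 0.14990558, -0.55466374,  0.25994147]), 'orientation': array([[ 9.65412859e-01,  2.60725912e-01, -1.00740692e-04],
       [ 2.60725761e-01, -9.65411717e-01,  1.51488811e-03],
       [ 2.97714338e-04, -1.48875815e-03, -9.99998847e-01]]), 'wrist_force': array([-0.55366055,  0.00844022,  0.36287231]), 'moment': array([ 0.0004241 ,  0.0097298 , -0.00278618]), 'opening': 1.0034782013815942}
```

View pics/top0.png

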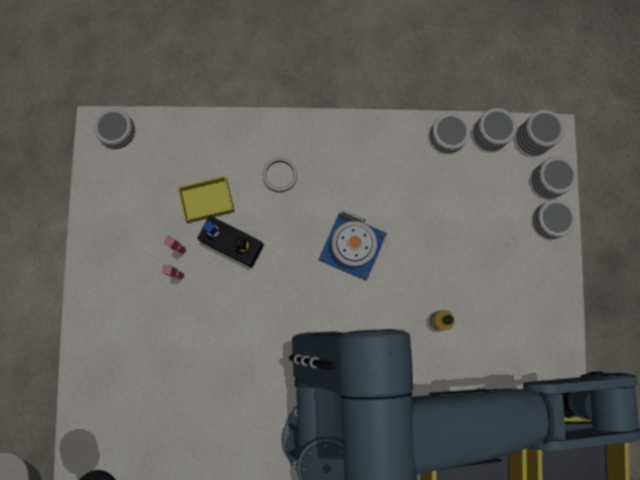

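View pics/side0.png

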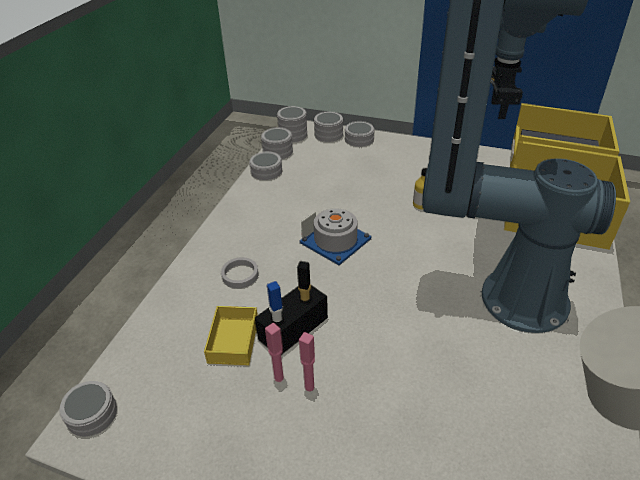

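The top view shows the blue handle at about (211,228), the brass drift at (243,245), the dish at (355,242) and the gauge on the up-left side at (350,217). In the side view the blue handle top is at (273,285) and the dish at (336,217). I'll enlarge both.

```bash
python3 - <<'E'
from h import *
a=cv2.imread('pics/top0.png')[200:280,190:290]; b=cv2.imread('pics/top0.png')[200:280,310:400]
c=cv2.imread('pics/side0.png')[255:355,250:350]; d=cv2.imread('pics/side0.png')[195:270,290:380]
r=lambda x,w:cv2.resize(x,w,interpolation=cv2.INTER_CUBIC)
o=np.zeros((600,800,3),np.uint8)
o[:320,:400]=r(a,(400,320));o[:320,400:760]=r(b,(360,320));o[320:600,:280]=r(c,(280,280)); o[320:600,400:736]=r(d,(336,280))
cv2.imwrite('pics/crop0.png',o)
E
```

```text
(no output)
```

View pics/crop0.png

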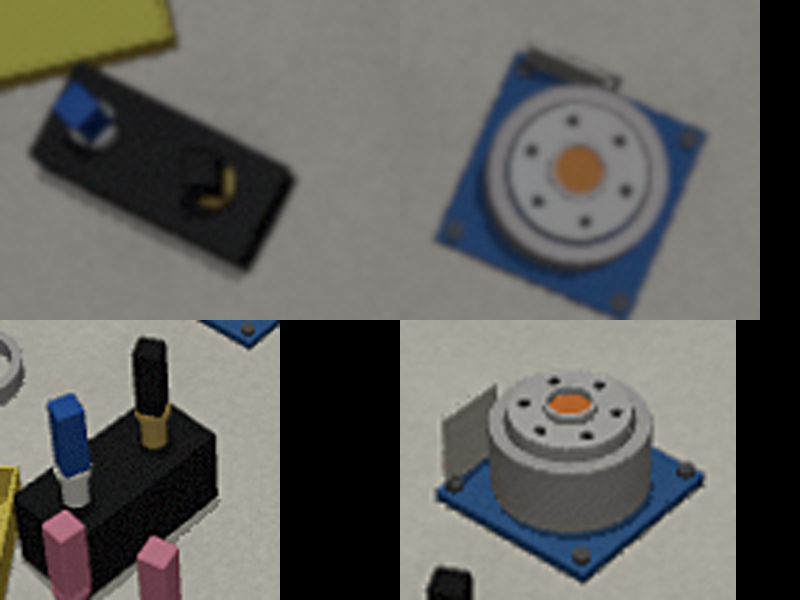

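```bash
python3 - <<'E'
from h import *
P=[atz('top0',190+x/4,200+y/4,.08) for x,y in((80,65),(293,178),(246,270),(32,152))]
for p in P:print(p.round(4))
print([np.linalg.norm(P[i]-P[i-3]).round(4) for i in range(4)])
C=sum(P)/4; e=(P[0]+P[3]-P[1]-P[2])/2; print('C',C,'long angle',np.degrees(np.arctan2(e[1],e[0])))
e/=np.linalg.norm(e); print('sockets',C+.045*e,C-.045*e)
print('handle top',atz('top0',190+76/4,200+103/4,.185),'side',atz('side0',250+67/2.8,255+83/2.8,.185))
print('dish top',atz('top0',354.75,242.5,.083),'side',atz('side0',290+170/3.733,195+86/3.733,.083))
G=[atz('top0',310+(x-400)/4,200+y/4,.012) for x,y in((520,50),(706,132),(625,318),(438,240))]
for g in G:print(g.round(4))
print('fix',sum(G)/4); e=(G[0]-G[3]); print(np.degrees(np.arctan2(e[1],e[0])))
# pinks & tray
print('tray',[atz('top0',*p,.045).round(3) for p in((180,187),(228,177),(234,210),(188,222))])
print('pink',[atz('top0',*p,.185).round(3) for p in((168,242),(166,270))], 'bottle',atz('top0',449,320,.13))
E
```

```text
[0.6017 0.3176 0.08  ]
[0.5254 0.169  0.08  ]
[0.4619 0.1993 0.08  ]
[0.5408 0.3483 0.08  ]
[np.float64(0.1671), np.float64(0.0704), np.float64(0.1685), np.float64(0.0682)]
C [0.53242019 0.25854573 0.08      ] long angle 62.447193348677416
sockets [0.55323566 0.29844205 0.08      ] [0.51160473 0.21864941 0.08      ]
handle top [0.55735115 0.30162408 0.185     ] side [0.55496051 0.29941974 0.185     ]
dish top [ 0.53403217 -0.08051261  0.083     ] side [ 0.53285819 -0.08407867  0.083     ]
[ 0.6305 -0.043   0.012 ]
[ 0.573  -0.1762  0.012 ]
[ 0.4393 -0.1186  0.012 ]
[0.4929 0.014  0.012 ]
fix [ 0.5339399  -0.08092667  0.012     ]
-22.50331987977172
tray [array([0.691, 0.412, 0.045]), array([0.722, 0.277, 0.045]), array([0.627, 0.256, 0.045]), array([0.591, 0.385, 0.045])]
pink [array([0.514, 0.406, 0.185]), array([0.441, 0.408, 0.185])] bottle [ 0.3256436  -0.32557435  0.13      ]
```

Call:
drive_tool --rows '[{"dx": 0.03,"dy": -0.035,"dz": -0.006},{"dx": 0.03,"dy": -0.035,"dz": -0.006},{"dx": 0.03,"dy": -0.035,"dz": -0.006},{"dx": 0.03,"dy": -0.035,"dz": -0.006},{"dx": 0.03,"dy": -0.035,"dz": -0.006},{"dx": 0.03,"dy": -0.035,"dz": -0.006},{"dx": 0.03,"dy": -0.035,"dz": -0.006},{"dx": 0.03,"dy": -0.035,"dz": -0.006},{"dx": 0.03,"dy": -0.035,"dz": -0.006},{"dx": 0.03,"dy": -0.035,"dz": -0.006},{"dx": 0.03,"dy": -0.035,"dz": -0.006},{"dx": 0.03,"dy": -0.035,"dz": -0.006},{"dx": 0.03,"dy": -0.035,"dz": -0.006},{"dx": 0.03,"dy": -0.035,"dz": -0.006},{"dx": 0.03,"dy": -0.035,"dz": -0.006},{"dx": 0.03,"dy": -0.035,"dz": -0.006},{"dx": 0.03,"dy": -0.035,"dz": -0.006},{"dx": 0.03,"dy": -0.035,"dz": -0.006},{"dx": 0.03,"dy": -0.035,"dz": -0.006},{}]'

```text
invalid input at $.rows[0]: expected keys dx, dy, dz, rx, ry, rz
```

```bash
python3 - <<'E'
from h import *
s=ctrl.observe();print(s['q'],s['tool_pos'],s['orientation'])
snap('wrist','w1');c=optics.calibration('wrist');print(c)
print(proj('w1',[.5555,.3,.185]))
E
```

```text
[-8.67069022e+01  1.03948596e+01  9.21242667e+01 -7.95203065e-04
  7.75678587e+01 -1.18198744e+01] [ 0.14990558 -0.55466374  0.25994147] [[ 9.65412859e-01  2.60725912e-01 -1.00740692e-04]
 [ 2.60725761e-01 -9.65411717e-01  1.51488811e-03]
 [ 2.97714338e-04 -1.48875815e-03 -9.99998847e-01]]
{'mtx': array([[393.74782015,   0.        , 326.31160866],
       [  0.        , 393.74782015, 240.06838869],
       [  0.        ,   0.        ,   1.        ]]), 'k1': 0.014572718001284206, 'xyz': array([ 0.23132667, -0.53343237,  0.38559759]), 'rotation': array([[ 2.61199093e-01, -9.14238717e-01, -3.09746028e-01],
       [-9.65284899e-01, -2.47282392e-01, -8.41218302e-02],
       [ 3.12695234e-04,  3.20965709e-01, -9.47090764e-01]])}
[-479236.90768019 -377423.42480079]
```

View pics/w1.png

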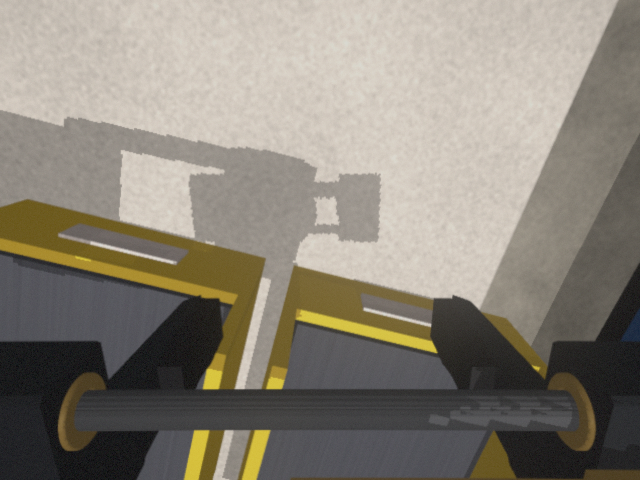

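The move was refused because every row needs all six keys. The picture shows only the fingers over bins (nothing relevant), with the camera on the tool's +x side. Retrying.

Call:
drive_tool --rows '[{"dx": 0.03,"dy": -0.035,"dz": -0.006,"rx": 0,"ry": 0,"rz": 0},{"dx": 0.03,"dy": -0.035,"dz": -0.006,"rx": 0,"ry": 0,"rz": 0},{"dx": 0.03,"dy": -0.035,"dz": -0.006,"rx": 0,"ry": 0,"rz": 0},{"dx": 0.03,"dy": -0.035,"dz": -0.006,"rx": 0,"ry": 0,"rz": 0},{"dx": 0.03,"dy": -0.035,"dz": -0.006,"rx": 0,"ry": 0,"rz": 0},{"dx": 0.03,"dy": -0.035,"dz": -0.006,"rx": 0,"ry": 0,"rz": 0},{"dx": 0.03,"dy": -0.035,"dz": -0.006,"rx": 0,"ry": 0,"rz": 0},{"dx": 0.03,"dy": -0.035,"dz": -0.006,"rx": 0,"ry": 0,"rz": 0},{"dx": 0.03,"dy": -0.035,"dz": -0.006,"rx": 0,"ry": 0,"rz": 0},{"dx": 0.03,"dy": -0.035,"dz": -0.006,"rx": 0,"ry": 0,"rz": 0},{"dx": 0.03,"dy": -0.035,"dz": -0.006,"rx": 0,"ry": 0,"rz": 0},{"dx": 0.03,"dy": -0.035,"dz": -0.006,"rx": 0,"ry": 0,"rz": 0},{"dx": 0.03,"dy": -0.035,"dz": -0.006,"rx": 0,"ry": 0,"rz": 0},{"dx": 0.03,"dy": -0.035,"dz": -0.006,"rx": 0,"ry": 0,"rz": 0},{"dx": 0.03,"dy": -0.035,"dz": -0.006,"rx": 0,"ry": 0,"rz": 0},{"dx": 0.03,"dy": -0.035,"dz": -0.006,"rx": 0,"ry": 0,"rz": 0},{"dx": 0.03,"dy": -0.035,"dz": -0.006,"rx": 0,"ry": 0,"rz": 0},{"dx": 0.03,"dy": -0.035,"dz": -0.006,"rx": 0,"ry": 0,"rz": 0},{"dx": 0.03,"dy": -0.035,"dz": -0.006,"rx": 0,"ry": 0,"rz": 0},{"dx": 0,"dy": 0,"dz": 0,"rx": 0,"ry": 0,"rz": 0}]'

```text
t: 2.15
tool_pos: [0.5278, 0.2397, 0.3739]
orientation: [[0.964, 0.265, -0.001], [0.265, -0.964, 0.001], [-0.0, -0.001, -1.0]]
wrist_force: [-0.1, -0.1, -0.2]
opening: 0.999
```

```bash
python3 - <<'E'
from h import *
s=ctrl.observe();print(s['t'],s['q'],s['tool_pos'],s['orientation'])
snap('wrist','w2')
print(proj('w2',[.5555,.3,.185]))
E
```

```text
2.15 [1.26590462e+01 6.95395946e+00 8.29944812e+01 7.93199912e-02
 9.00798612e+01 8.72906240e+01] [0.52778902 0.23969167 0.37386583] [[ 9.64241027e-01  2.65025706e-01 -7.85342095e-04]
 [ 2.65026524e-01 -9.64240321e-01  1.24248954e-03]
 [-4.27966847e-04 -1.40619587e-03 -9.99998920e-01]]
[260.97888194 161.73406087]
```

View pics/w2.png

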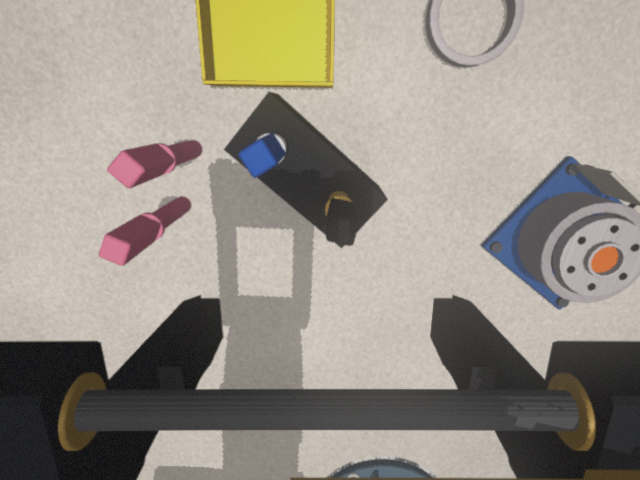

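The handle shows at about (260,160), where the prediction put it. I'm enlarging it to read the yaw.

```bash
python3 - <<'E'
from h import *
a=cv2.imread('pics/w2.png')[120:190,225:300]
cv2.imwrite('pics/c2.png',cv2.resize(a,None,fx=8,fy=8,interpolation=cv2.INTER_CUBIC))
E
```

```text
(no output)
```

View pics/c2.png

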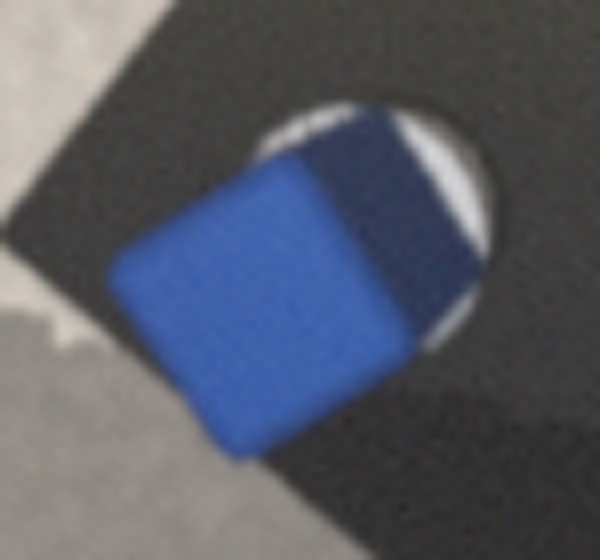

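The handle's top face has crop corners near (105,268), (297,150), (420,345) and (237,463).

```bash
python3 - <<'E'
from h import *
P=np.array([atz('w2',225+x/8,120+y/8,.185) for x,y in((105,268),(297,150),(420,345),(237,463))])
print(P.round(4),P.mean(0))
for i in range(4):
    d=P[i]-P[i-1]; print(np.linalg.norm(d).round(4),(np.degrees(np.arctan2(d[1],d[0]))%90).round(1))
R=ctrl.observe()['orientation']; print('tool y',np.degrees(np.arctan2(R[1,1],R[0,1]))%90)
print('block corners',[atz('w2',*p,.08).round(3) for p in((272,94),(386,199),(225,149))])
print('dish',atz('w2',605,260,.083))
E
```

```text
[[0.557  0.3186 0.185 ]
 [0.5729 0.3029 0.185 ]
 [0.5579 0.2872 0.185 ]
 [0.5417 0.3022 0.185 ]] [0.55737319 0.30271518 0.185     ]
0.0225 47.0
0.0224 45.5
0.0217 46.2
0.0221 47.3
tool y 15.318650255206094
block corners [array([0.606, 0.317, 0.08 ]), array([0.534, 0.173, 0.08 ]), array([0.54 , 0.352, 0.08 ])]
dish [ 0.5334034  -0.08568682  0.083     ]
```

Call:
drive_tool --rows '[{"dx": 0,"dy": 0,"dz": 0.02,"rx": 0,"ry": 0,"rz": -0.136},{"dx": 0,"dy": 0,"dz": 0.02,"rx": 0,"ry": 0,"rz": -0.136},{"dx": 0,"dy": 0,"dz": 0.02,"rx": 0,"ry": 0,"rz": -0.136},{"dx": 0,"dy": 0,"dz": 0.02,"rx": 0,"ry": 0,"rz": -0.137},{"dx": 0.032,"dy": -0.011,"dz": 0.015,"rx": 0,"ry": 0,"rz": 0},{"dx": 0.032,"dy": -0.011,"dz": 0.015,"rx": 0,"ry": 0,"rz": 0},{"dx": 0,"dy": 0,"dz": 0,"rx": 0,"ry": 0,"rz": 0},{"dx": 0,"dy": 0,"dz": 0,"rx": 0,"ry": 0,"rz": 0},{"dx": 0,"dy": 0,"dz": 0,"rx": 0,"ry": 0,"rz": 0}]'

```text
t: 3.1
tool_pos: [0.5551, 0.2957, 0.2654]
orientation: [[0.691, 0.723, 0.001], [0.723, -0.691, -0.0], [0.0, 0.001, -1.0]]
wrist_force: [-0.4, 0.3, -0.2]
opening: 0.996
```

```bash
python3 - <<'E'
from h import *
s=ctrl.observe();print(s['t'],s['q'],s['tool_pos'],s['orientation'])
snap('wrist','w3')
print(proj('w3',[.556,.301,.185]),proj('w3',s['tool_pos']+s['orientation'][:,2]*(s['tool_pos'][2]-.185)))
E
```

```text
3.1 [ 1.72663943e+01  1.68990580e+01  8.35943867e+01 -2.69785070e-02
  7.94812489e+01  6.09851926e+01] [0.55506301 0.29574464 0.26543149] [[ 6.91057474e-01  7.22799596e-01  5.59205904e-04]
 [ 7.22799794e-01 -6.91057422e-01 -3.10984907e-04]
 [ 1.61663626e-04  6.19102356e-04 -9.99999795e-01]]
[319.28557672 255.93149088] [324.65538587 263.27425308]
```

View pics/w3.png

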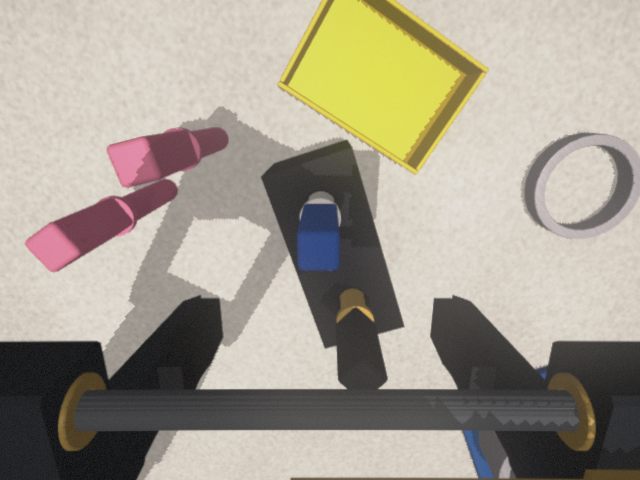

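The handle is square to the jaws, with its top face centred at about (319,252), within 4 px of the prediction. I'll correct by a few millimetres, descend and grip.

Call:
drive_tool --rows '[{"dx": 0.006,"dy": -0.003,"dz": 0,"rx": 0,"ry": 0,"rz": 0},{"dx": 0,"dy": 0,"dz": 0.02,"rx": 0,"ry": 0,"rz": 0},{"dx": 0,"dy": 0,"dz": 0.02,"rx": 0,"ry": 0,"rz": 0},{"dx": 0,"dy": 0,"dz": 0.02,"rx": 0,"ry": 0,"rz": 0},{"dx": 0,"dy": 0,"dz": 0.02,"rx": 0,"ry": 0,"rz": 0},{"dx": 0,"dy": 0,"dz": 0.02,"rx": 0,"ry": 0,"rz": 0},{"dx": 0,"dy": 0,"dz": 0.005,"rx": 0,"ry": 0,"rz": 0},{"dx": 0,"dy": 0,"dz": 0,"rx": 0,"ry": 0,"rz": 0},{"dx": 0,"dy": 0,"dz": 0,"rx": 0,"ry": 0,"rz": 0}]'

```text
t: 4.05
tool_pos: [0.5578, 0.3036, 0.1612]
orientation: [[0.69, 0.723, 0.002], [0.723, -0.69, 0.001], [0.002, 0.001, -1.0]]
wrist_force: [0.2, -0.5, 0.7]
opening: 1.002
```

Call:
drive_tool --rows '[{"dx": 0,"dy": 0,"dz": 0,"rx": 0,"ry": 0,"rz": 0},{"dx": 0,"dy": 0,"dz": 0,"rx": 0,"ry": 0,"rz": 0},{"dx": 0,"dy": 0,"dz": 0,"rx": 0,"ry": 0,"rz": 0},{"dx": 0,"dy": 0,"dz": 0,"rx": 0,"ry": 0,"rz": 0},{"dx": 0,"dy": 0,"dz": 0,"rx": 0,"ry": 0,"rz": 0},{"dx": 0,"dy": 0,"dz": 0,"rx": 0,"ry": 0,"rz": 0},{"dx": 0,"dy": 0,"dz": 0,"rx": 0,"ry": 0,"rz": 0},{"dx": 0,"dy": 0,"dz": 0,"rx": 0,"ry": 0,"rz": 0},{"dx": 0,"dy": 0,"dz": 0,"rx": 0,"ry": 0,"rz": 0},{"dx": 0,"dy": 0,"dz": 0,"rx": 0,"ry": 0,"rz": 0}]' --fingers 0 --grip_force 40

```text
t: 5.05
tool_pos: [0.557, 0.3034, 0.1597]
orientation: [[0.69, 0.723, -0.0], [0.723, -0.69, 0.0], [-0.0, -0.0, -1.0]]
wrist_force: [0.1, -0.4, -0.0]
opening: 0.267
```

The opening of 0.267 is 23.5 mm, so the handle is gripped. Lifting high enough to clear the drift.

Call:
drive_tool --rows '[{"dx": 0,"dy": 0,"dz": -0.01,"rx": 0,"ry": 0,"rz": 0},{"dx": 0,"dy": 0,"dz": -0.02,"rx": 0,"ry": 0,"rz": 0},{"dx": 0,"dy": 0,"dz": -0.02,"rx": 0,"ry": 0,"rz": 0},{"dx": 0,"dy": 0,"dz": -0.02,"rx": 0,"ry": 0,"rz": 0},{"dx": 0,"dy": 0,"dz": -0.02,"rx": 0,"ry": 0,"rz": 0},{"dx": 0,"dy": 0,"dz": -0.02,"rx": 0,"ry": 0,"rz": 0},{"dx": 0,"dy": 0,"dz": -0.02,"rx": 0,"ry": 0,"rz": 0},{"dx": 0,"dy": 0,"dz": -0.02,"rx": 0,"ry": 0,"rz": 0},{"dx": 0,"dy": 0,"dz": -0.02,"rx": 0,"ry": 0,"rz": 0},{"dx": 0,"dy": 0,"dz": -0.02,"rx": 0,"ry": 0,"rz": 0},{"dx": 0,"dy": 0,"dz": -0.02,"rx": 0,"ry": 0,"rz": 0},{"dx": 0,"dy": 0,"dz": 0,"rx": 0,"ry": 0,"rz": 0},{"dx": 0,"dy": 0,"dz": 0,"rx": 0,"ry": 0,"rz": 0}]'

```text
t: 6.35
tool_pos: [0.557, 0.3034, 0.3699]
orientation: [[0.69, 0.723, 0.001], [0.723, -0.69, 0.0], [0.001, 0.0, -1.0]]
wrist_force: [-0.0, 0.8, -0.9]
opening: 0.267
```

Call:
drive_tool --rows '[{"dx": -0.0246,"dy": 0.0208,"dz": 0,"rx": 0,"ry": 0,"rz": 0},{"dx": -0.0246,"dy": 0.0208,"dz": 0,"rx": 0,"ry": 0,"rz": 0},{"dx": -0.0246,"dy": 0.0208,"dz": 0,"rx": 0,"ry": 0,"rz": 0},{"dx": -0.0246,"dy": 0.0208,"dz": 0,"rx": 0,"ry": 0,"rz": 0},{"dx": -0.0246,"dy": 0.0208,"dz": 0,"rx": 0,"ry": 0,"rz": 0},{"dx": -0.0246,"dy": 0.0208,"dz": 0,"rx": 0,"ry": 0,"rz": 0},{"dx": -0.0246,"dy": 0.0208,"dz": 0,"rx": 0,"ry": 0,"rz": 0},{"dx": -0.0246,"dy": 0.0208,"dz": 0,"rx": 0,"ry": 0,"rz": 0},{"dx": -0.0246,"dy": 0.0208,"dz": 0,"rx": 0,"ry": 0,"rz": 0},{"dx": -0.0246,"dy": 0.0208,"dz": 0,"rx": 0,"ry": 0,"rz": 0},{"dx": -0.0246,"dy": 0.0208,"dz": 0,"rx": 0,"ry": 0,"rz": 0},{"dx": -0.0246,"dy": 0.0208,"dz": 0,"rx": 0,"ry": 0,"rz": 0},{"dx": 0,"dy": 0,"dz": 0,"rx": 0,"ry": 0,"rz": 0},{"dx": 0,"dy": 0,"dz": 0.03,"rx": 0,"ry": 0,"rz": 0},{"dx": 0,"dy": 0,"dz": 0.03,"rx": 0,"ry": 0,"rz": 0},{"dx": 0,"dy": 0,"dz": 0.03,"rx": 0,"ry": 0,"rz": 0},{"dx": 0,"dy": 0,"dz": 0.015,"rx": 0,"ry": 0,"rz": 0},{"dx": 0,"dy": 0,"dz": 0,"rx": 0,"ry": 0,"rz": 0},{"dx": 0,"dy": 0,"dz": 0,"rx": 0,"ry": 0,"rz": 0}]'

```text
t: 8.25
tool_pos: [0.5341, -0.0822, 0.2653]
orientation: [[0.69, 0.724, 0.0], [0.724, -0.69, 0.0], [0.0, 0.0, -1.0]]
wrist_force: [-0.5, -1.1, -1.4]
opening: 0.266
```

```bash
python3 - <<'E'
from h import *
s=ctrl.observe();print(s['t'],s['tool_pos'],s['wrist_force'],s['moment'])
snap('wrist','w4');snap('side','s4')
p=s['tool_pos'].copy(); f=p.copy(); f[2]-=.150
for n in('w4','s4'): print(n,'foot',proj(n,f),'dish',proj(n,[.5335,-.083,.083]))
W=cv2.imread('pics/w4.png'); S=cv2.imread('pics/s4.png')
u,v=proj('s4',f).astype(int)
x=S[v-60:v+60,u-50:u+50]
o=np.zeros((480,800,3),np.uint8); o[:,:400]=cv2.resize(x,(400,480),interpolation=cv2.INTER_CUBIC)
o[:,400:]=W[:,120:520]; print('side crop origin',u-50,v-60)
cv2.imwrite('pics/c4.png',o)
E
```

```text
8.25 [ 0.53414325 -0.08217705  0.26525162] [-0.47631929 -1.10266854 -1.39963508] [-0.01011893 -0.06868861 -0.00580564]
w4 foot [324.85530403 227.34704159] dish [325.0785359  216.98025475]
s4 foot [334.85998147 209.21148738] dish [335.2083909  218.22582993]
side crop origin 284 149
```

View pics/c4.png

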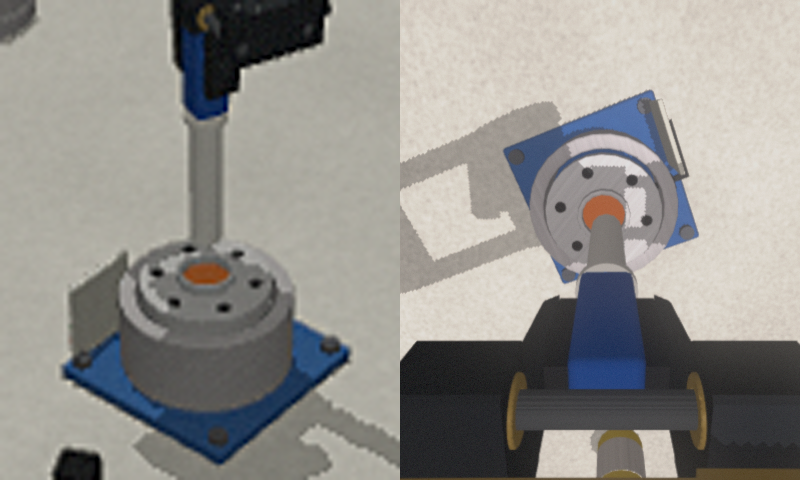

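The rod hangs upright. Its foot is at (335.5,210) in the side view and the dish at (335.5,217), both within about 1 px of prediction. The wrist view puts the dish roughly 2 mm further in tool +x. Lowering to just above contact.

Call:
drive_tool --rows '[{"dx": 0.002,"dy": 0,"dz": 0.01,"rx": 0,"ry": 0,"rz": 0},{"dx": 0,"dy": 0,"dz": 0.01,"rx": 0,"ry": 0,"rz": 0},{"dx": 0,"dy": 0,"dz": 0.007,"rx": 0,"ry": 0,"rz": 0},{"dx": 0,"dy": 0,"dz": 0,"rx": 0,"ry": 0,"rz": 0},{"dx": 0,"dy": 0,"dz": 0,"rx": 0,"ry": 0,"rz": 0},{"dx": 0,"dy": 0,"dz": 0,"rx": 0,"ry": 0,"rz": 0}]' --grip_force 50

```text
t: 8.95
tool_pos: [0.5354, -0.0811, 0.238]
orientation: [[0.69, 0.723, 0.0], [0.723, -0.69, -0.0], [0.0, 0.0, -1.0]]
wrist_force: [0.5, 0.3, -1.2]
opening: 0.267
```

Call:
drive_tool --rows '[{"dx": 0,"dy": 0,"dz": 0.002,"rx": 0,"ry": 0,"rz": 0},{"dx": 0,"dy": 0,"dz": 0.002,"rx": 0,"ry": 0,"rz": 0},{"dx": 0,"dy": 0,"dz": 0.002,"rx": 0,"ry": 0,"rz": 0},{"dx": 0,"dy": 0,"dz": 0.002,"rx": 0,"ry": 0,"rz": 0},{"dx": 0,"dy": 0,"dz": 0,"rx": 0,"ry": 0,"rz": 0},{"dx": 0,"dy": 0,"dz": 0,"rx": 0,"ry": 0,"rz": 0},{"dx": 0,"dy": 0,"dz": 0,"rx": 0,"ry": 0,"rz": 0}]'

```text
t: 9.65
tool_pos: [0.5354, -0.0811, 0.2301]
orientation: [[0.69, 0.723, 0.0], [0.723, -0.69, -0.0], [0.0, 0.0, -1.0]]
wrist_force: [-0.2, 0.3, 3.1]
opening: 0.265
```

Contact: a push of 4.3 N implies about 3.3 mm of travel, and the height says 2.9 mm, so they agree. Pressing a further 8 mm to mid-band.

Call:
drive_tool --rows '[{"dx": 0,"dy": 0,"dz": 0.001,"rx": 0,"ry": 0,"rz": 0},{"dx": 0,"dy": 0,"dz": 0.001,"rx": 0,"ry": 0,"rz": 0},{"dx": 0,"dy": 0,"dz": 0.001,"rx": 0,"ry": 0,"rz": 0},{"dx": 0,"dy": 0,"dz": 0.001,"rx": 0,"ry": 0,"rz": 0},{"dx": 0,"dy": 0,"dz": 0.001,"rx": 0,"ry": 0,"rz": 0},{"dx": 0,"dy": 0,"dz": 0.001,"rx": 0,"ry": 0,"rz": 0},{"dx": 0,"dy": 0,"dz": 0.001,"rx": 0,"ry": 0,"rz": 0},{"dx": 0,"dy": 0,"dz": 0.001,"rx": 0,"ry": 0,"rz": 0},{"dx": 0,"dy": 0,"dz": 0,"rx": 0,"ry": 0,"rz": 0},{"dx": 0,"dy": 0,"dz": 0,"rx": 0,"ry": 0,"rz": 0},{"dx": 0,"dy": 0,"dz": 0,"rx": 0,"ry": 0,"rz": 0},{"dx": 0,"dy": 0,"dz": 0,"rx": 0,"ry": 0,"rz": 0},{"dx": 0,"dy": 0,"dz": 0,"rx": 0,"ry": 0,"rz": 0},{"dx": 0,"dy": 0,"dz": 0,"rx": 0,"ry": 0,"rz": 0}]'

```text
t: 11.05
tool_pos: [0.5355, -0.0811, 0.2225]
orientation: [[0.69, 0.723, 0.001], [0.723, -0.69, -0.0], [0.0, 0.001, -1.0]]
wrist_force: [-1.3, 0.5, 8.4]
opening: 0.267
```

```bash
python3 - <<'E'
from h import *
F=[]
for i in range(2):
    snap('side','s5'); snap('wrist','w5'); s=ctrl.observe();print(s['t'],s['tool_pos'],s['wrist_force'],s['opening'])
W=cv2.imread('pics/w5.png'); S=cv2.imread('pics/s5.png')
o=np.zeros((480,800,3),np.uint8); o[:,:400]=cv2.resize(S[165:261,295:375],(400,480),interpolation=cv2.INTER_CUBIC)
o[:,400:]=W[:,120:520]
cv2.imwrite('pics/c5.png',o)
E
```

```text
11.15 [ 0.53547765 -0.0810987   0.2224926 ] [-1.63816858  0.92349399  8.68091996] 0.2697276283871747
11.25 [ 0.53549049 -0.08109652  0.2225031 ] [-1.52148585  0.4755767   7.27070081] 0.2686818560911357
```

View pics/c5.png

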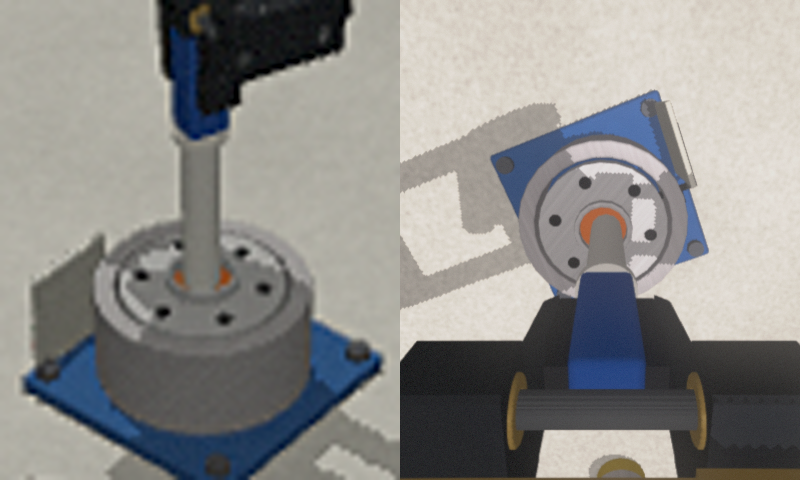

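The cover's flat top is level with the housing rim, the rod is upright, and its foot sits central in the orange dish. Height gives 10.5 mm of travel and the push of about 9.5 N gives about 10.5 mm. Handing in.

```bash
python3 -c "
from cell import ctrl
print(ctrl.job_done())"
```

```text
the job is handed in; nothing more can be done
None
```

I pulled the press rod out of the block, stood its foot in the orange dish, and pressed the cover to about mid-band. I handed the job in at about 11 s, still gripping and holding; no verdict is reported.

- **Depth:** the last checks agreed on about 10.5 mm of seat travel. Tool height gave 10.5 mm. The push, about 8.5 to 9.9 N once the rod's weight is allowed for, gave about 9 to 11 mm. The side view showed the cover's top level with the rim.
- **Rod:** it looked upright and central in the dish. The grip held at an opening of about 0.27 (about 24 mm, the handle's width).
- **Other objects:** I kept clear of the drift, ring, bottle and tray, but I did not measure them again at the end.
- **Not checked:** no camera could see the front of the gauge, so I judged the green band from height and force, not from the pointer. A sideways force of about 1.5 N remained at the wrist.

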